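# Power-cycle the drive tray in the bench rack

### The job

Power-cycle the drive tray in the blue bench rack: gently pull the tray out by its handle until the slides lock, then pull the black knob on the yellow sloped panel out to its click and push it fully back in. Then press the red release down to unlock the tray and slide it fully home without slamming it; the knob must be in before the tray goes back. Leave the crate, block and bottle around the rack where they are.

Things in the scene. Friction and masses are not known exactly. Their poses are not given: they have to be found in the camera images.
- rack: Blue steel bench rack, fixed, 260 wide x 300 deep x 160 high, open front. Origin: centre of the foot of its front face, on the bench; x points into the rack, y left, z up. Roof ends flush with the front. The tray slides out along -x; friction and mass vary, 3 to 6 N to slide. 'In the tray' below: in this frame (mm) with the tray home; it shifts along -x as the tray is pulled.
- handle (a point): Centre of the tray's horizontal steel handle bar: round, 14 mm thick, 120 long along the rack's y, a post at each end; 43 mm free between bar and front panel (232 wide, 8 thick, top 135 above the bench). At (-50, 0, 115) in the tray; axes as the rack.
- tray (a joint): Tray pulled out, m: 0 home (flush with the rack's front), larger is out. Starts at 0 to 0.02. Locks at 0.183 minus catch_edge's x in the rack's frame (0.118 to 0.143). Some 25 mm earlier the latch tooth meets a ramp (a few N more, the release dips about 6 mm), then snaps up; 3 mm further is a rigid end stop. Locked, it moves only in those 3 mm.
- catch_edge (a point): Holding edge of the steel catch, whose brass clamp plate (54 x 80) sits over the slot in the rack's roof. Differs from run to run: 40 to 65 mm behind the rack's front face, on its midline. The point is at roof height (160). Under it, out of sight, the edge holds the latch tooth (the release's rear end) when locked: release_pad is then 118 to 121 mm in front of it. Axes as the rack.
- knob_grip (a point): Centre of the black pull-knob's head (red band): a cylinder 34 in diameter, 28 long. This point's z is its axis and pull direction, leaning 35 degrees from vertical towards the rack's front (-x). The yellow sloped face (46 x 50) under it is 30 mm below this point along the axis. Knob in: at (78, 55, 125) in the tray, behind the front panel, reachable only with the tray out.
- knob (a joint): How far the knob is pulled out, m: 0 is in; its click is at 0.024, the end of travel. A sprung detent snaps it to the nearer end from half-way; about 9 N to start it either way.
- release_pad (a point): Top of the red release paddle's flat tread, at (65, -55, 105) in the tray: 40 along x by 50 along y. At its rear edge (20 mm behind this point) stands a lip 14 high, by which a fingertip on the tread can push the tray in while holding the release down. Reached from above when the tray is out.
- release (a joint): How far the red release is pressed straight down, m: 0 up, 0.010 fully down. Sprung: about 3 N to start, 8 N fully down; springs back when let go. 7 mm down frees the lock; once the tray has gone in 5 mm past it, the release need not be held.
- red_crate_mid (a point): Bystander: red open crate, 130 x 90 x 70 high, loose on the bench; point at its centre.
- offcut_mid (a point): Bystander: plywood block, 100 x 60 x 60 high, loose on the bench; point at its centre.
- cleaner_mid (a point): Bystander: yellow bottle, 60 in diameter, 170 high, loose on the bench; point half-way up.

How it is judged:
By the outcome, as a careful person would: the job done as asked, in the order asked, and still so for the second after the job is handed in, with the robot touching nothing.
It also fails if it takes over 72 s, if anything falls off the work surface, if the arm or the gripper's body presses on something with over 40 N, if the wrist force passes 120 N, or if a joint passes its speed limit or range.

### The arm

A 6-joint arm with a two-finger parallel gripper is mounted at the origin on the work surface. World frame = base frame: x ahead of the robot, y to its left, z up, the work surface at z = 0. Lengths are in m, angles in rad, forces in N, time in s.
With the tool pointing down it reaches from about 0.425 to 0.95 m from the base axis. Payload 3.5 kg.
Tool frame: the origin (TCP) lies midway between the tips of the shut fingers; the grasp point (between the pads) lies 19 mm behind it; z points along the fingers, y is the line along which they close (so a half turn about z gives the same grasp; the last joint's range is limited). The gripper opens to 85 mm and grips with 20 to 120 N. Pads are 22 mm wide; open, the fingers measure 114 mm over their backs; the gripper's body (76 mm by 85 mm) begins 54 mm behind the grasp point. The pads swing forward as they close: fully open they stand 13 mm farther back than shut.
Start: joints at [1.104, 0.286, 1.577, -0, 1.279, -0.15], TCP at [0.21, 0.641, 0.202] pointing down, gripper open.
Joint ranges: [-2.77, 2.77], [-0.9, 2.22], [0.21, 2.48], [-1.53, 4.67], [0.24, 2.81], [-2.84, 2.84]. Speed limits (rad/s): [2.79, 2.79, 3.14, 3.14, 3.14, 3.14].

### API

Orientations are given as a unit quaternion [x, y, z, w].
In Python, from plant import ctrl gives the robot as it stands.
- The arm moves only by the tool arm_command, never from a script. Its argument "steps" is one flat list of numbers, 5 for each row, row after row: the opening in per cent of the stroke, from 0 (shut) to 100 (fully open), then the shift along the tool's x, y, z each as a share of 25 mm, from -1 to 1, then the turn about the tool's z as a share of 0.1 rad, from -1 to 1. In form: [grip, tx, ty, tz, spin, grip, tx, ty, tz, spin, ...]. A call has 1 to 8 rows; each row shifts and turns the commanded pose from where the row before left it, along the tool's axes as they then stand; what a row does not reach is not made up. A row lasts 1/12 s, in which the tool goes at most 41.7 mm and 7.16 degrees, less where a joint would pass 70% of its speed; a pose out of reach is approached as far as the arm can. A call with a number of a shift or a turn outside -1 to 1 is refused whole. A call with a gripper value outside its range is refused whole. The fingers move at their own pace and stop on an object; "squeeze" is the grip in N (left out, the last holds). Time passes only in rows, so rows that do not move let the fingers close. It gives the time, the measured TCP pose, the force, the opening and the grip force at its end, in the units of the state.
- ctrl.get_state(): the state, without advancing time (a new reading comes with each control period).
- ctrl.read_camera(name): name is "scene" or "top" or "wrist"; returns the picture (384x512x3 uint8, red, green, blue); there is no depth.
- ctrl.camera_model(name): a dict with "intrinsics" (3x3 intrinsics, pixels), "rvec" (rotation vector, rad) and "tvec" (3), from world to camera coordinates, as OpenCV has them. Camera axes: x right, y down, z forward; pixel columns grow to the right and rows downward; lengths in m; the calibration is good to about 2 mm. A picture is of the moment at which its call begins: read the wrist's pose just before it. camera_model takes no time and is no camera call; for the wrist camera it gives the pose at the moment of the call.
- ctrl.sign_off(): hands the job in; it is judged then, once.
The state is a dict: "time": time; "qpos": joint angles; "dq": joint speeds; "joint_efforts": joint torques, N m; "eef_pos": TCP position; "tcp_rot": TCP orientation; "contact_force": force on the tool from outside, world axes, zero at the start; "wrist_torque": the same for the moment, N m; "opening": opening from 0.0 (shut) to 1.0 (fully open); "finger_force": force on a finger pad.
Only numpy, scipy, OpenCV 4.12 (cv2) and the standard library are available. Lean on these libraries where they do the work, as an engineer would, in place of code of your own. Each camera call takes 0.05 s, during which the arm holds its last target. There are 200 camera calls.

## Working session

There is one attempt and no reset: what is moved stays moved. The work goes in short steps, Python scripts to look and compute and a tool call to move; the robot and the scene stay as the last step left them, time stands still between calls to the robot, and variables do not carry over. Pictures are saved under pics/ and viewed, at most 10 in all, crops included, and the job is handed in when it is done.

Besides the shell and the picture viewer there is one more tool, called after ">>>" as name(argument=value, ...) on one line, values as JSON. arm_command: Moves the arm, as the interface text tells. Its arguments: {"type":"object","properties":{"steps":{"type":"array","items":{"type":"number"}},"squeeze":{"type":"number"}},"required":["steps"]}

```bash
ls; mkdir -p pics; python3 - <<'E'
from plant import ctrl
import cv2,numpy as np
s=ctrl.get_state(); print(s)
a=ctrl.read_camera("scene"); b=ctrl.read_camera("top")
np.save('pics/scene0.npy',a);np.save('pics/top0.npy',b)
cv2.imwrite('pics/a.png',cv2.resize(a[...,::-1],(800,600)));cv2.imwrite('pics/b.png',cv2.resize(b[...,::-1],(800,600)))
for n in("scene","top"):
  m=ctrl.camera_model(n);R=cv2.Rodrigues(np.array(m["rvec"]))[0];print(n,m["intrinsics"],-R.T@np.array(m["tvec"]).ravel(),R)
E
```

```text
pics
{'time': 0.0, 'qpos': array([ 1.10401048e+00,  2.87180778e-01,  1.57818546e+00, -9.01666161e-06,
        1.27860008e+00, -1.49998942e-01]), 'dq': array([ 0.00098143,  0.00131458,  0.00042676,  0.00115793, -0.00011731,
        0.00092183]), 'joint_efforts': array([ 1.06016450e-03, -4.05966461e+01, -2.92633957e+01, -4.35208597e-05,
        5.73173966e-03,  5.18444978e-06]), 'eef_pos': array([0.20991424, 0.64076298, 0.20093261]), 'tcp_rot': array([ 1.57730574e-01,  9.87481472e-01, -1.13214758e-03, -3.56122861e-04]), 'contact_force': array([-0.05476556, -0.02517513, -0.52478286]), 'wrist_torque': array([0.01544005, 0.03658349, 0.00800083]), 'finger_force': 0.0, 'opening': 0.99825160017977}
scene [[482.891484     0.         251.44271132]
 [  0.         482.891484   188.5005704 ]
 [  0.           0.           1.        ]] [0.52831088 0.77937071 0.75578517] [[-0.9902424  -0.13854799  0.01498172]
 [-0.100516    0.63565061 -0.76540502]
 [ 0.09652219 -0.7594424  -0.64337447]]
top [[367.23313715   0.         260.42469837]
 [  0.         367.23313715 194.2078994 ]
 [  0.           0.           1.        ]] [0.48306816 0.04808936 0.88992492] [[-0.09533297 -0.99543668 -0.00417634]
 [-0.97197582  0.09399014 -0.21547355]
 [ 0.21488281 -0.01648243 -0.97650075]]
```

View pics/a.png

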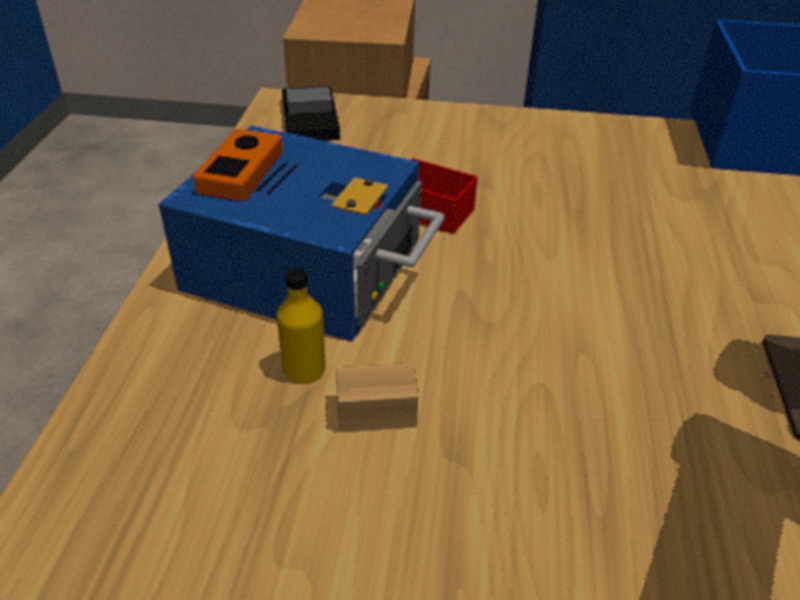

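View pics/b.png

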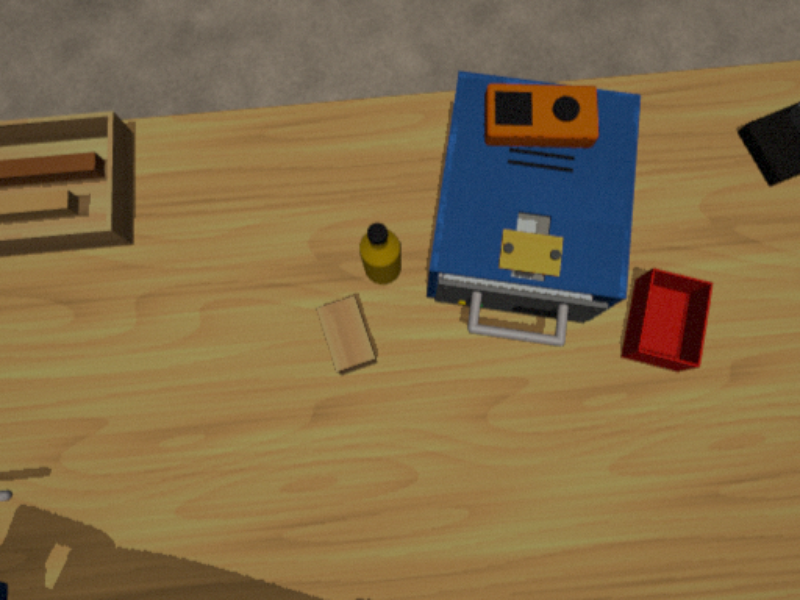

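The scene view shows the blue rack with its handle facing the robot side. In the top view (800x600) the roof corners are near (459,72), (640,95), (626,297) and (430,272). The handle bar runs from (472,330) to (562,342) and the brass plate is at (531,252). The bottle is at (380,255), the block at (347,333) and the crate at (667,320).

```bash
cat > h.py <<'E'
from plant import ctrl
import cv2,numpy as np
from scipy.spatial.transform import Rotation as Ro
def cast(n,uv,z,m=None):
    m=m or ctrl.camera_model(n);R=cv2.Rodrigues(np.array(m["rvec"]))[0];c=-R.T@np.array(m["tvec"]).ravel()
    uv=np.atleast_2d(uv).astype(float);d=np.c_[uv,np.ones(len(uv))]@np.linalg.inv(m["intrinsics"]).T@R
    return c+d*((z-c[2])/d[:,2])[:,None]
def proj(n,P):
    m=ctrl.camera_model(n);return cv2.projectPoints(np.atleast_2d(P).astype(float),m["rvec"],m["tvec"],m["intrinsics"],None)[0].reshape(-1,2)
def big(mask):
    c=cv2.findContours(mask.astype(np.uint8),cv2.RETR_EXTERNAL,cv2.CHAIN_APPROX_NONE)[0];return max(c,key=cv2.contourArea)
E
python3 - <<'E'
from h import *
b=np.load('pics/top0.npy');h=cv2.cvtColor(b,cv2.COLOR_RGB2HSV);H,S,V=[h[...,i].astype(int) for i in range(3)]
roi=np.zeros(H.shape,bool);roi[30:240,255:425]=1
m=roi&(H>100)&(H<125)&(S>120);print('blue V pct',np.percentile(V[m],[5,25,50,75,95]))
med=np.median(V[m]);c=big(m&(V>.75*med))
q=cv2.approxPolyDP(cv2.convexHull(c),8,True).reshape(-1,2);print(q,cast("top",q,.16).round(3).tolist())
p=roi&(H>20)&(H<32)&(S>120);p[:140]=0;p[185:]=0;p[:,:310]=0
r=cv2.minAreaRect(big(p));bx=cv2.boxPoints(r);print('plate',r,cast("top",bx,.163).round(3).tolist(),cast("top",[r[0]],.163))
hm=cast("top",np.array([[472,331],[562,342]])/1.5625,.115);print('handle',hm,hm.mean(0),np.linalg.norm(hm[1]-hm[0]))
cr=cast("top",np.array([[430,272],[626,297],[640,95],[459,72]])/1.5625,.16);print('hand corners',cr.round(3).tolist())
for i in range(4):print(np.linalg.norm(cr[i]-cr[(i+1)%4]))
for n,u,z in(("bottle",(380,235),.17),("block",(345,330),.06),("crate",(680,320),.07)):print(n,cast("top",np.array(u)/1.5625,z))
E
```

```text
blue V pct [ 99.15 106.   109.   111.   116.  ]
[[294  46]
 [409  61]
 [399 190]
 [275 172]] [[0.974, -0.071, 0.16], [0.912, -0.32, 0.16], [0.625, -0.246, 0.16], [0.687, 0.001, 0.16]]
plate ((339.469970703125, 161.2100067138672), (38.6080322265625, 24.607318878173828), 8.130102157592773) [[0.681, -0.088, 0.163], [0.733, -0.102, 0.163], [0.713, -0.179, 0.163], [0.662, -0.164, 0.163]] [[ 0.69681208 -0.13340031  0.163     ]]
handle [[ 0.60660887 -0.04992778  0.115     ]
 [ 0.57977922 -0.17000153  0.115     ]] [ 0.59319405 -0.10996465  0.115     ] 0.12303468585577348
hand corners [[0.683, 0.001, 0.16], [0.625, -0.249, 0.16], [0.912, -0.321, 0.16], [0.974, -0.071, 0.16]]
0.257476262274156
0.29635103289229664
0.25774169038588596
0.2995337007086024
bottle [[0.73700553 0.06247518 0.17      ]]
block [[0.63473711 0.12828138 0.06      ]]
crate [[ 0.60087052 -0.35785358  0.07      ]]
```

>>> arm_command(steps=[60,0,0,0,1,60,0,0,0,1,60,0,0,0,1,60,0,0,0,1,60,0,0,0,1,60,0,0,0,1,60,0,0,0,1,60,0,0,0,1])

```text
time: 0.77
eef_pos: [0.2101, 0.641, 0.2015]
tcp_rot: [0.532, 0.847, -0.001, 0.0]
contact_force: [-0.5, 0.0, 0.3]
opening: 0.603
finger_force: 0.0
```

>>> arm_command(steps=[60,0,0,0,1,60,0,0,0,1,60,0,0,0,1,60,0,0,0,1,60,0,0,0,1,60,0,0,0,1,60,0,0,0,0.94])

```text
time: 1.35
eef_pos: [0.21, 0.641, 0.2014]
tcp_rot: [0.788, 0.615, -0.001, 0.0]
contact_force: [0.1, -0.8, -0.3]
opening: 0.6
finger_force: 0.0
```

>>> arm_command(steps=[47,-0.9,0.77,0,0,47,-0.9,0.77,0,0,47,-0.9,0.77,0,0,47,-0.9,0.77,0,0,47,-0.9,0.77,0,0,47,-0.9,0.77,0,0,47,-0.9,0.77,0,0,47,-0.9,0.77,0,0])

```text
time: 2.02
eef_pos: [0.3171, 0.4284, 0.2018]
tcp_rot: [0.787, 0.617, -0.0, 0.0]
contact_force: [1.1, -0.5, -0.6]
opening: 0.469
finger_force: 0.0
```

>>> arm_command(steps=[47,-0.9,0.77,0,0,47,-0.9,0.77,0,0,47,-0.9,0.77,0,0,47,-0.9,0.77,0,0,47,-0.9,0.77,0,0,47,-0.9,0.77,0,0,47,-0.9,0.77,0,0,47,-0.9,0.77,0,0])

```text
time: 2.68
eef_pos: [0.4239, 0.2171, 0.2019]
tcp_rot: [0.787, 0.617, -0.0, -0.0]
contact_force: [0.3, 0.0, -0.3]
opening: 0.47
finger_force: 0.0
```

>>> arm_command(steps=[47,-0.9,0.77,0,0,47,-0.9,0.77,0,0,47,-0.9,0.77,0,0,47,-0.9,0.77,0,0,47,-0.9,0.77,0,0,47,-0.9,0.77,0,0,47,-0.9,0.77,0,0,47,-0.9,0.77,0,0])

```text
time: 3.35
eef_pos: [0.5307, 0.0057, 0.2018]
tcp_rot: [0.787, 0.617, -0.0, -0.0]
contact_force: [-0.1, 0.3, -0.2]
opening: 0.473
finger_force: 0.0
```

>>> arm_command(steps=[47,-0.9,0.77,0,0,47,-0.9,0.77,0,0,47,0,0,0,0])

```text
time: 3.6
eef_pos: [0.5587, -0.05, 0.2018]
tcp_rot: [0.788, 0.616, -0.0, 0.001]
contact_force: [-0.6, -0.5, 0.1]
opening: 0.471
finger_force: 0.0
```

>>> arm_command(steps=[47,-0.8,0.6,0,0,47,-0.8,0.6,0,0,47,-0.4,0.6,0,0,47,0,0,0,0])

```text
time: 3.93
eef_pos: [0.59, -0.1071, 0.2018]
tcp_rot: [0.787, 0.616, -0.0, 0.0]
contact_force: [0.2, -0.1, -0.3]
opening: 0.474
finger_force: 0.0
```

```bash
python3 - <<'E'
from h import *
s=ctrl.get_state();print(s['eef_pos'])
m=ctrl.camera_model("wrist");a=ctrl.read_camera("wrist");cv2.imwrite('pics/w1.png',a[...,::-1])
f=np.array([.6555,-.1235]);ex=np.array([np.cos(.241),-np.sin(.241)]);ey=np.array([-ex[1],ex[0]])
R=cv2.Rodrigues(np.array(m["rvec"]))[0];print(-R.T@np.array(m["tvec"]).ravel(),R[2])
for y in(-.06,0,.06):print(proj("wrist",[*(f-.064*ex+y*ey),.115]))
t=ctrl.read_camera("top");cv2.imwrite('pics/t1.png',t[...,::-1])
E
```

```text
[ 0.59004822 -0.10713864  0.20179694]
[ 0.60618333 -0.04054623  0.37387269] [-0.06411116 -0.26056223 -0.96332605]
[[262.61801962 252.54118159]]
[[262.94371069 188.92164552]]
[[263.31088528 117.1988422 ]]
```

View pics/w1.png

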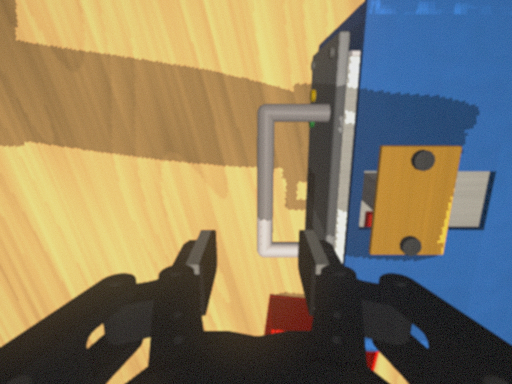

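The bar runs along column 265, rows 107–252. That is within about 2 mm of the prediction, and the yaw is right. The brass plate is at columns 372–460. Next I descend and grip.

>>> arm_command(steps=[47,0,0.22,0.5,0,47,0,0,0.8,0,47,0,0,0.8,0,47,0,0,0.8,0,47,0,0,0.8,0,47,0,0,0.5,0,47,0,0,0,0])

```text
time: 4.62
eef_pos: [0.5915, -0.1044, 0.0928]
tcp_rot: [0.786, 0.618, -0.002, -0.003]
contact_force: [-0.3, 0.6, -0.2]
opening: 0.471
finger_force: 0.0
```

>>> arm_command(steps=[0,0,0,0,0,0,0,0,0,0,0,0,0,0,0,0,0,0,0,0,0,0,0,0,0,0,0,0,0,0], squeeze=30)

```text
time: 5.12
eef_pos: [0.5949, -0.1066, 0.0981]
tcp_rot: [0.787, 0.617, 0.0, 0.001]
contact_force: [-0.7, -0.7, 0.2]
opening: -0.001
finger_force: 0.0
```

```bash
python3 - <<'E'
from h import *
a=ctrl.read_camera("wrist");b=ctrl.read_camera("scene")
c=cv2.resize(b[80:230,170:320],(384,384))
cv2.imwrite('pics/w2.png',np.hstack([cv2.resize(a,(400,300)),cv2.resize(c,(300,300))])[...,::-1])
E
```

```text
(no output)
```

View pics/w2.png

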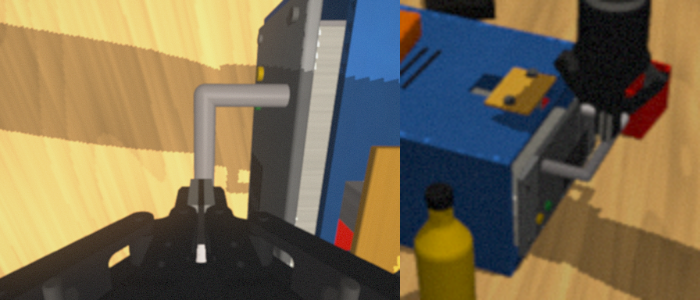

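The fingers shut empty: in the wrist view the shut tips lie in line with the bar. I'll check projections to see which way they missed.

```bash
python3 - <<'E'
from h import *
s=ctrl.get_state();p=s['eef_pos'];print(p)
f=np.array([.6555,-.1235]);ex=np.array([np.cos(.241),-np.sin(.241)]);ey=np.array([-ex[1],ex[0]])
P=[p,p+[0,0,.019]]+[[*(f-.062*ex+y*ey),.115] for y in(-.06,0,.06)]
for n in("scene","top","wrist"):print(n,proj(n,P).round(0).tolist())
b=ctrl.read_camera("scene");t=ctrl.read_camera("top")
g=lambda im,n:cv2.resize(im[int(c[1])-40:int(c[1])+40,int(c[0])-50:int(c[0])+50],(400,320),interpolation=cv2.INTER_CUBIC)
o=[]
for n,im in(("scene",b),("top",t)):
  c=proj(n,p)[0].astype(int);im=im.copy()
  k=g(im,n)
  for i,q in enumerate(proj(n,P)):
    cv2.circle(k,tuple(int(v) for v in (q-c+[50,40])*4),3,[(255,0,0),(255,0,255),(0,255,0),(0,255,0),(0,255,0)][i],-1)
  o.append(k)
cv2.imwrite('pics/st.png',np.hstack(o)[...,::-1])
E
```

```text
[ 0.59466981 -0.10649263  0.09770251]
scene [[272.0, 160.0], [272.0, 153.0], [281.0, 139.0], [272.0, 153.0], [263.0, 168.0]]
top [[328.0, 216.0], [329.0, 215.0], [358.0, 218.0], [330.0, 214.0], [302.0, 210.0]]
wrist [[257.0, 225.0], [258.0, 238.0], [259.0, 334.0], [260.0, 240.0], [260.0, 127.0]]
```

View pics/st.png

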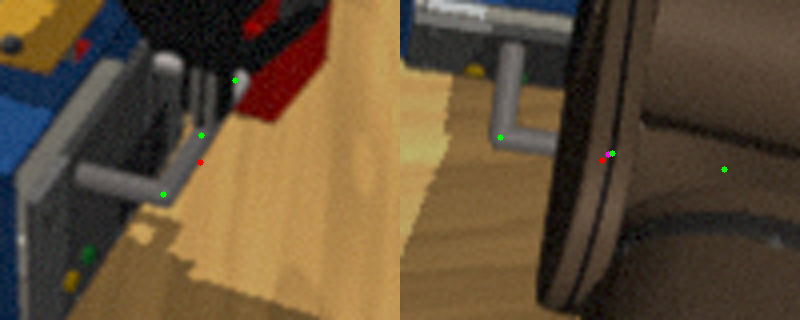

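>>> arm_command(steps=[0,0,-0.2,0,0,0,0,-0.2,0,0,0,0,-0.1,0,0,0,0,0,0,0])

```text
time: 5.65
eef_pos: [0.5815, -0.1031, 0.0971]
tcp_rot: [0.787, 0.617, -0.0, -0.0]
contact_force: [1.2, 0.6, 0.2]
opening: 0.004
finger_force: 0.0
```

```bash
python3 - <<'E'
from h import *
s=ctrl.get_state();p=s['eef_pos'];print(p,s['contact_force'])
b=ctrl.read_camera("scene");w=ctrl.read_camera("wrist")
c=proj("scene",p)[0].astype(int)
k=cv2.resize(b[c[1]-30:c[1]+20,c[0]-25:c[0]+25],(400,400),interpolation=cv2.INTER_CUBIC)
w=cv2.resize(w[170:290,190:310],(400,400),interpolation=cv2.INTER_CUBIC)
cv2.imwrite('pics/p1.png',np.hstack([k,w])[...,::-1])
E
```

```text
[ 0.58150711 -0.10307496  0.09709289] [1.21257651 0.62810189 0.20558524]
```

View pics/p1.png

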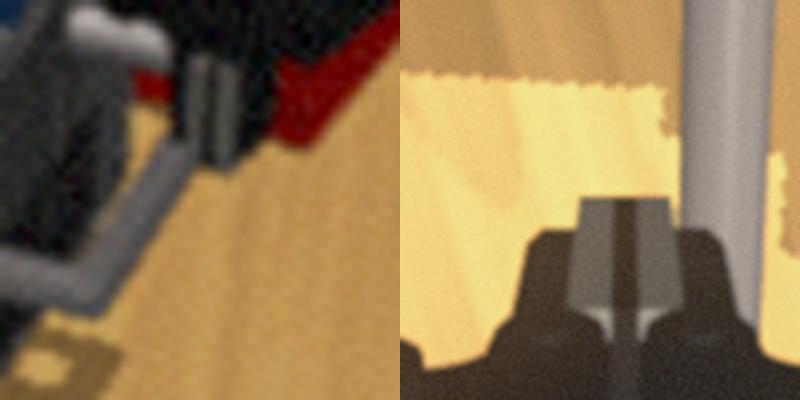

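The shut tips are now clear in front of the bar, at (220,165) in the left crop against a predicted (200,240). They passed over the bar, so the real fingertips sit about 26 mm above the reported TCP. The wrist view agrees (tip at row 230, not 205). I'll correct for that by going lower.

>>> arm_command(steps=[47,0,0,-0.3,0,47,0,0.3,0,0,47,0.2,0.28,0,0,47,0,0,0,0,47,0,0,0.5,0,47,0,0,0.4,0,47,0,0,0.4,0,47,0,0,0.1,0])

```text
time: 6.42
eef_pos: [0.5953, -0.1012, 0.066]
tcp_rot: [0.787, 0.617, -0.002, -0.003]
contact_force: [0.4, 0.1, 0.0]
opening: 0.466
finger_force: 0.0
```

>>> arm_command(steps=[47,0,0,0,0,0,0,0,0,0,0,0,0,0,0,0,0,0,0,0,0,0,0,0,0,0,0,0,0,0], squeeze=30)

```text
time: 6.92
eef_pos: [0.5981, -0.1022, 0.0704]
tcp_rot: [0.787, 0.617, 0.0, 0.001]
contact_force: [0.6, -0.8, -0.6]
opening: 0.151
finger_force: 29.3
```

Gripped (12.8 mm opening, 29 N). Now I pull gently.

>>> arm_command(steps=[0,0,-0.15,0,0,0,0,-0.3,0,0,0,0,-0.3,0,0,0,0,-0.3,0,0,0,0,-0.3,0,0,0,0,-0.3,0,0,0,0,-0.3,0,0,0,0,-0.3,0,0], squeeze=40)

```text
time: 7.58
eef_pos: [0.5428, -0.0884, 0.0704]
tcp_rot: [0.787, 0.617, 0.001, 0.0]
contact_force: [4.3, 0.6, 0.6]
opening: 0.148
finger_force: 40.0
```

>>> arm_command(steps=[0,0,-0.3,0,0,0,0,-0.3,0,0,0,0,-0.3,0,0,0,0,-0.2,0,0,0,0,-0.15,0,0,0,0,-0.1,0,0])

```text
time: 8.08
eef_pos: [0.5101, -0.0802, 0.0704]
tcp_rot: [0.787, 0.617, 0.0, 0.0]
contact_force: [4.4, 2.7, 2.0]
opening: 0.146
finger_force: 40.2
```

>>> arm_command(steps=[0,0,-0.1,0,0,0,0,-0.1,0,0,0,0,-0.1,0,0,0,0,-0.1,0,0])

```text
time: 8.42
eef_pos: [0.5017, -0.0781, 0.0704]
tcp_rot: [0.787, 0.617, 0.001, 0.001]
contact_force: [7.2, 2.9, -0.1]
opening: 0.146
finger_force: 40.1
```

>>> arm_command(steps=[0,0,-0.1,0,0,0,0,-0.1,0,0,0,0,-0.1,0,0])

```text
time: 8.67
eef_pos: [0.4947, -0.0763, 0.0703]
tcp_rot: [0.787, 0.617, 0.002, 0.001]
contact_force: [5.9, 3.3, 1.0]
opening: 0.148
finger_force: 40.1
```

>>> arm_command(steps=[0,0,-0.1,0,0,0,0,-0.1,0,0,0,0,0,0,0])

```text
time: 8.92
eef_pos: [0.4884, -0.0748, 0.0704]
tcp_rot: [0.787, 0.617, 0.0, -0.0]
contact_force: [2.8, 3.5, 5.0]
opening: 0.146
finger_force: 40.4
```

>>> arm_command(steps=[0,0,-0.1,0,0,0,0,-0.1,0,0,0,0,0,0,0])

```text
time: 9.17
eef_pos: [0.4835, -0.0736, 0.0703]
tcp_rot: [0.787, 0.617, 0.0, -0.0]
contact_force: [2.8, 3.7, 5.8]
opening: 0.148
finger_force: 40.5
```

>>> arm_command(steps=[0,0,-0.1,0,0,0,0,-0.1,0,0,0,0,0,0,0])

```text
time: 9.42
eef_pos: [0.4784, -0.0723, 0.0703]
tcp_rot: [0.787, 0.617, 0.0, -0.001]
contact_force: [1.9, 4.2, 5.9]
opening: 0.143
finger_force: 40.5
```

>>> arm_command(steps=[0,0,-0.1,0,0,0,0,-0.05,0,0,0,0,0,0,0])

```text
time: 9.67
eef_pos: [0.4751, -0.0714, 0.0703]
tcp_rot: [0.787, 0.617, 0.0, -0.001]
contact_force: [4.4, 4.7, 5.2]
opening: 0.146
finger_force: 40.4
```

>>> arm_command(steps=[0,0,-0.1,0,0,0,0,0,0,0])

```text
time: 9.83
eef_pos: [0.4728, -0.0709, 0.0703]
tcp_rot: [0.787, 0.617, 0.001, -0.0]
contact_force: [3.5, 4.3, 4.6]
opening: 0.147
finger_force: 40.5
```

>>> arm_command(steps=[0,0,-0.1,0,0,0,0,0,0,0])

```text
time: 10.0
eef_pos: [0.4722, -0.0707, 0.0704]
tcp_rot: [0.787, 0.617, 0.002, 0.002]
contact_force: [9.1, 4.0, -0.2]
opening: 0.144
finger_force: 40.0
```

```bash
python3 - <<'E'
from h import *
s=ctrl.get_state();print(s['eef_pos'],s['contact_force'])
a=ctrl.read_camera("scene");t=ctrl.read_camera("top")
np.save('pics/s2.npy',a);np.save('pics/t2.npy',t)
cv2.imwrite('pics/c.png',np.hstack([cv2.resize(a[70:230,170:330],(400,400)),cv2.resize(t[110:270,240:400],(400,400))])[...,::-1])
E
```

```text
[ 0.47221995 -0.07072141  0.0703712 ] [ 9.05683414  3.98228126 -0.21725138]
```

View pics/c.png

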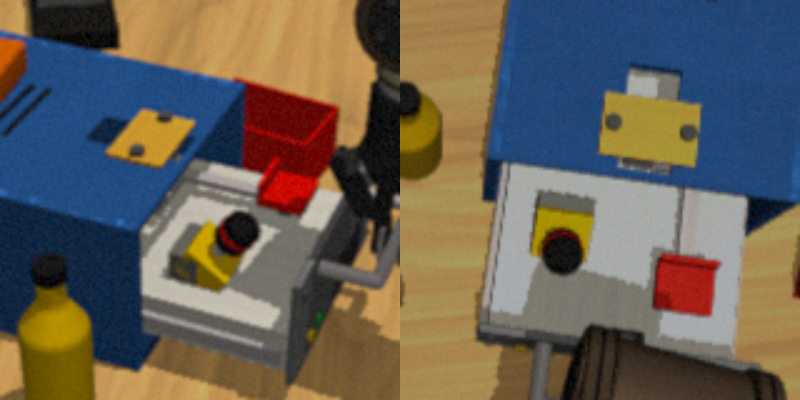

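The tray is out, with the knob and red release exposed. In the top crop the knob head is at (562,250) and the tread at (685,287). Force is rising, so I'll test for the lock with a small push back and measure.

>>> arm_command(steps=[0,0,0.1,0,0,0,0,0.1,0,0,0,0,0,0,0])

```text
time: 10.35
eef_pos: [0.4742, -0.0712, 0.0703]
tcp_rot: [0.787, 0.617, -0.001, -0.002]
contact_force: [-0.2, 4.8, 7.7]
opening: 0.149
finger_force: 40.9
```

>>> arm_command(steps=[0,0,0.1,0,0,0,0,0,0,0])

```text
time: 10.52
eef_pos: [0.475, -0.0714, 0.0703]
tcp_rot: [0.787, 0.618, -0.002, -0.004]
contact_force: [-6.0, 6.6, 12.4]
opening: 0.146
finger_force: 41.4
```

```bash
python3 - <<'E'
from h import *
f=np.array([.6555,-.1235]);ex=np.array([np.cos(.241),-np.sin(.241)]);ey=np.array([-ex[1],ex[0]])
rk=lambda P:[(round(float((p[:2]-f)@ex),4),round(float((p[:2]-f)@ey),4)) for p in P]
for nm in('t2','s2'):
  b=np.load(f'pics/{nm}.npy');h=cv2.cvtColor(b,cv2.COLOR_RGB2HSV);H,S,V=[h[...,i].astype(int) for i in range(3)]
  red=((H<6)|(H>174))&(S>150)&(V>60);m=np.zeros(H.shape,bool)
  if nm=='t2': m[200:240,335:375]=1
  else: m[120:165,270:300]=1
  c=big(m&red);r=cv2.minAreaRect(c);bx=cv2.boxPoints(r);n="top" if nm=='t2' else "scene"
  print(nm,r,rk(cast(n,bx,.105)),rk(cast(n,[r[0]],.105)))
b=np.load('pics/t2.npy')
u=lambda x,y:(240+(x-400)/2.5,110+y/2.5)
print('knob',rk(cast("top",[u(562,252)],.137)), 'sl', rk(cast("top",[u(562,252)],.125)))
print('plate',rk(cast("top",[u(603,95),u(702,105),u(697,165),u(600,152)],.163)))
print('corner front',rk(cast("top",[u(500,160),u(745,195)],.16)))
E
```

```text
t2 ((353.4026794433594, 223.2181396484375), (23.9244441986084, 22.070735931396484), 10.007980346679688) [(-0.095, -0.0259), (-0.0468, -0.0295), (-0.0486, -0.0807), (-0.0966, -0.0765)] [(-0.0719, -0.0532)]
s2 ((284.5, 137.5), (35.0, 29.0), 90.0) [(-0.0044, -0.1438), (-0.0719, -0.1727), (-0.117, -0.0291), (-0.0558, -0.0032)] [(-0.0634, -0.0837)]
knob [(-0.0661, 0.0563)] sl [(-0.0639, 0.0552)]
plate [(0.0657, 0.0407), (0.0688, -0.0416), (0.0167, -0.042), (0.0162, 0.0378)]
corner front [(-0.0015, 0.1181), (-0.0021, -0.0837)]
```

The tray moved back only 2.8 mm before the force turned to resistance, and the pad-to-edge distance comes out at about 118 mm, so it is locked with the tray out ≈ 0.140. I'll let go, lift, and turn for the knob.

>>> arm_command(steps=[47,0,-0.08,0,0,47,0,0,0,0,47,0,0,0,0,47,0,0,-0.5,0,47,0,0,-0.9,0,60,0,0,-0.9,0,60,0,0,-0.9,0,60,0,0,0,0])

```text
time: 11.18
eef_pos: [0.4778, -0.0734, 0.1542]
tcp_rot: [0.787, 0.617, 0.002, 0.003]
contact_force: [-0.9, -0.3, 0.2]
opening: 0.601
finger_force: 0.0
```

>>> arm_command(steps=[60,0,0,0,-1,60,0,0,0,-1,60,0,0,0,-1,60,0,0,0,-1,60,0,0,0,-1,60,0,0,0,-1,60,0,0,0,-1,60,0,0,0,-1])

```text
time: 11.85
eef_pos: [0.4743, -0.0721, 0.148]
tcp_rot: [0.482, 0.876, -0.001, -0.002]
contact_force: [-0.7, 0.7, 0.6]
opening: 0.602
finger_force: 0.0
```

>>> arm_command(steps=[60,0,0,0,-1,60,0,0,0,-1,60,0,0,0,-1,60,0,0,0,-1,60,0,0,0,-1,60,0,0,0,-1,60,0,0,0,-1,60,0,0,0,-0.7])

```text
time: 12.52
eef_pos: [0.4743, -0.0721, 0.148]
tcp_rot: [0.118, 0.993, -0.0, -0.002]
contact_force: [0.5, 0.1, -0.3]
opening: 0.601
finger_force: 0.0
```

>>> arm_command(steps=[60,-0.8,0.3,0,0,60,-0.8,0.3,0,0,60,-0.8,0.3,0,0,60,-0.8,0.3,0,0,60,0,0.3,0,0,60,0,0,0,0])

```text
time: 13.02
eef_pos: [0.5615, -0.0539, 0.148]
tcp_rot: [0.12, 0.993, 0.0, -0.002]
contact_force: [-0.2, -0.2, 0.8]
opening: 0.602
finger_force: 0.0
```

```bash
cat >> h.py <<'E'
f=np.array([.6555,-.1235]);ex=np.array([np.cos(.241),-np.sin(.241)]);ey=np.array([-ex[1],ex[0]])
def W(x,y,z):return np.array([*(f+x*ex+y*ey),z])
def rk(p):return ((p[:2]-f)@ex).round(4),((p[:2]-f)@ey).round(4),round(float(p[2]),4)
def yaw(s):
    y=Ro.from_quat(s['tcp_rot']).as_matrix()[:,1];return np.arctan2(y[1],y[0])+.241
E
python3 - <<'E'
from h import *
s=ctrl.get_state();print(s['eef_pos'],rk(s['eef_pos']),'yaw rel',yaw(s),s['qpos'].round(2))
print(proj("wrist",[W(-.062,.055,.125),W(-.062-.008,.055,.1365),s['eef_pos'],s['eef_pos']+[0,0,.026]]))
a=ctrl.read_camera("wrist");cv2.imwrite('pics/w3.png',a[...,::-1])
E
```

```text
[ 0.56150239 -0.05386043  0.14801915] (np.float64(-0.1079), np.float64(0.0452), 0.148) yaw rel 1.572017873877508 [-0.28  0.1   1.9  -0.    1.15 -1.61]
[[269.98398536 273.53153818]
 [270.83575131 271.72336323]
 [255.90224931 224.13770138]
 [255.71536318 242.82962682]]
```

View pics/w3.png

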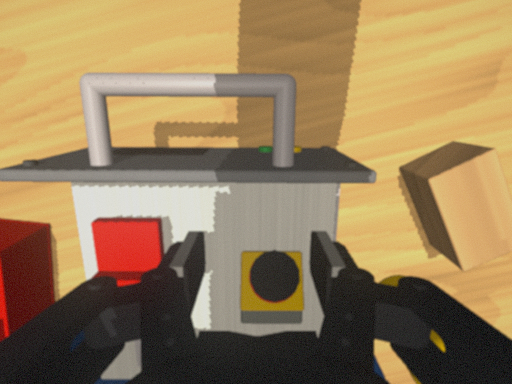

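The knob face centre is at (274,276) against a predicted (271,272), so it agrees within about 2 mm. I'll move over it and descend.

>>> arm_command(steps=[60,-0.6,0.2,0,0,60,-0.6,0.24,0,0,60,-0.48,0,0,0,60,0,0,0.6,0,60,0,0,0.7,0,60,0,0,0.7,0,60,0,0,0.5,0,60,0,0,0.14,0])

```text
time: 13.73
eef_pos: [0.6025, -0.0538, 0.0806]
tcp_rot: [0.12, 0.993, 0.0, -0.003]
contact_force: [0.2, -0.1, -0.5]
opening: 0.6
finger_force: 0.0
```

>>> arm_command(steps=[60,0,0,0,0,0,0,0,0,0,0,0,0,0,0,0,0,0,0,0,0,0,0,0,0,0,0,0,0,0], squeeze=50)

```text
time: 14.23
eef_pos: [0.6061, -0.053, 0.0854]
tcp_rot: [0.12, 0.993, 0.001, 0.001]
contact_force: [-1.3, 4.6, 3.4]
opening: 0.377
finger_force: 50.5
```

>>> arm_command(steps=[0,0,0.04,0,0,0,0.11,0,-0.16,0,0,0.11,0,-0.16,0,0,0.11,0,-0.16,0,0,0.11,0,-0.16,0,0,0.11,0,-0.16,0,0,0,0,0,0], squeeze=70)

```text
time: 14.82
eef_pos: [0.5914, -0.0493, 0.1052]
tcp_rot: [0.12, 0.993, 0.0, -0.001]
contact_force: [-2.6, 4.2, 3.5]
opening: 0.374
finger_force: 71.5
```

>>> arm_command(steps=[0,0.03,0,-0.05,0,0,0,0,0,0])

```text
time: 14.98
eef_pos: [0.5915, -0.0494, 0.1053]
tcp_rot: [0.12, 0.993, 0.0, 0.0]
contact_force: [-0.1, 3.6, -2.1]
opening: 0.372
finger_force: 71.2
```

```bash
python3 - <<'E'
from h import *
s=ctrl.get_state();print(rk(s['eef_pos']),s['contact_force'])
a=ctrl.read_camera("scene");cv2.imwrite('pics/k.png',cv2.resize(a[90:200,200:330],(780,600))[...,::-1])
E
```

```text
(np.float64(-0.0798), np.float64(0.0567), 0.1053) [-0.08019638  3.60359169 -2.0509695 ]
```

View pics/k.png

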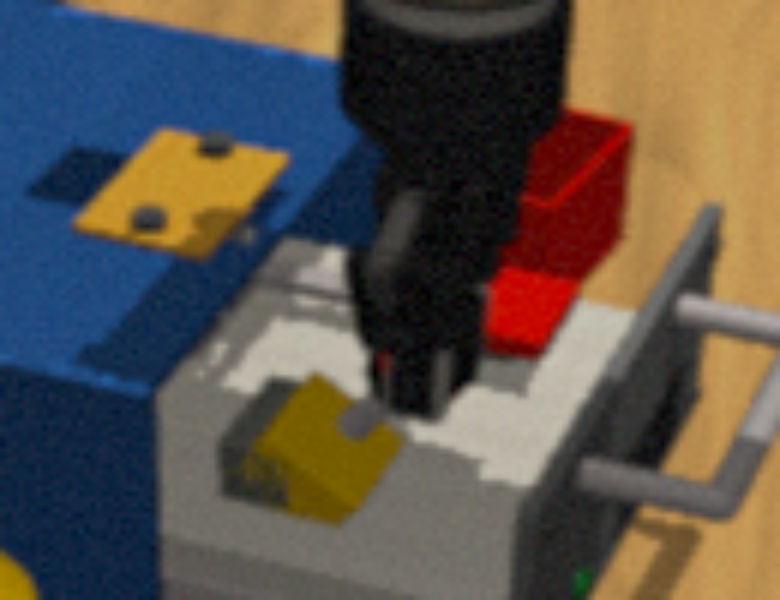

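The knob head is held clear of the yellow face with its shaft showing at (360,415). It travelled 24.6 mm and then stopped at its end. I'll tug once more, then push it back in.

>>> arm_command(steps=[0,0.04,0,-0.06,0,0,0,0,0,0])

```text
time: 15.2
eef_pos: [0.5905, -0.0491, 0.1053]
tcp_rot: [0.12, 0.993, 0.0, -0.0]
contact_force: [4.7, 3.4, -8.0]
opening: 0.373
finger_force: 70.7
```

>>> arm_command(steps=[0,-0.11,0,0.16,0,0,-0.11,0,0.16,0,0,-0.11,0,0.16,0,0,-0.11,0,0.16,0,0,-0.11,0,0.16,0,0,-0.11,0,0.16,0,0,0,0,0,0])

```text
time: 15.78
eef_pos: [0.6062, -0.0531, 0.0854]
tcp_rot: [0.12, 0.993, 0.0, -0.002]
contact_force: [-9.0, 6.0, 14.5]
opening: 0.374
finger_force: 73.1
```

>>> arm_command(steps=[0,-0.04,0,0.06,0,0,0,0,0,0])

```text
time: 15.95
eef_pos: [0.6062, -0.0531, 0.0854]
tcp_rot: [0.12, 0.993, 0.0, -0.004]
contact_force: [-14.7, 7.4, 20.5]
opening: 0.372
finger_force: 73.8
```

The knob is back at its starting position, with 25 N against the stop. I'll ease off, let go, lift, and go over to the release.

>>> arm_command(steps=[0,0.08,0,-0.12,0,60,0,0,0,0,60,0,0,0,0,60,0,0,0,0,60,0,0,-0.5,0,60,0,0,-0.8,0,60,0,0,-0.8,0,60,0,0,-0.4,0])

```text
time: 16.62
eef_pos: [0.6075, -0.0541, 0.1503]
tcp_rot: [0.12, 0.993, -0.001, 0.002]
contact_force: [0.7, -0.1, 0.6]
opening: 0.602
finger_force: 0.0
```

>>> arm_command(steps=[0,0,-0.8,0,0,0,0.2,-0.8,0,0,0,0.2,-0.8,0,0,0,0.1,-0.8,0,0,0,0,-0.8,0,0,0,0,-0.4,0,0,0,0,0,0,0,0,0,0,0,0])

```text
time: 17.28
eef_pos: [0.5675, -0.1572, 0.1468]
tcp_rot: [0.121, 0.993, 0.0, 0.0]
contact_force: [-0.3, 0.5, 0.6]
opening: 0.002
finger_force: 0.0
```

```bash
python3 - <<'E'
from h import *
s=ctrl.get_state();print(s['eef_pos'],rk(s['eef_pos']),yaw(s))
m=ctrl.camera_model("wrist");a=ctrl.read_camera("wrist")
h=cv2.cvtColor(a,cv2.COLOR_RGB2HSV);H,S,V=[h[...,i].astype(int) for i in range(3)]
red=((H<6)|(H>174))&(S>150)&(V>60)
for c in cv2.findContours(red.astype(np.uint8),0,2)[0]:
  if cv2.contourArea(c)>200:
    x,y,w,hh=cv2.boundingRect(c);print((x,y,w,hh),[rk(p) for p in cast("wrist",[(x,y),(x+w,y),(x+w,y+hh)],.105,m)])
print(proj("wrist",[W(-.075,-.055,.105),W(-.095,-.030,.105),W(-.095,-.08,.105)]))
k=(V<45);q=proj("wrist",W(-.070,.055,.1365))[0];print('knob pred in',q,'out',proj("wrist",W(-.0838,.055,.156))[0])
sc=ctrl.read_camera("scene");cv2.imwrite('pics/fin.png',np.hstack([cv2.resize(a,(420,315)),cv2.resize(sc[90:200,200:330],(372,315))])[...,::-1])
E
```

```text
[ 0.56753889 -0.15719033  0.1467614 ] (np.float64(-0.0774), np.float64(-0.0537), 0.1468) 1.569813740597497
(394, 216, 34, 46) [(np.float64(-0.0671), np.float64(0.0467), 0.105), (np.float64(-0.0671), np.float64(0.0714), 0.105), (np.float64(-0.03), np.float64(0.0768), 0.105)]
(0, 189, 136, 151) [(np.float64(-0.0876), np.float64(-0.2355), 0.105), (np.float64(-0.0876), np.float64(-0.1389), 0.105), (np.float64(0.0407), np.float64(-0.1523), 0.105)]
(224, 180, 69, 69) [(np.float64(-0.0941), np.float64(-0.0763), 0.105), (np.float64(-0.0941), np.float64(-0.0277), 0.105), (np.float64(-0.0409), np.float64(-0.026), 0.105)]
[[253.43730109 205.93727454]
 [288.89844705 178.92725794]
 [217.82875256 178.89216651]]
knob pred in [428.10659876 229.32160491] out [450.30628483 219.74966715]
```

View pics/fin.png

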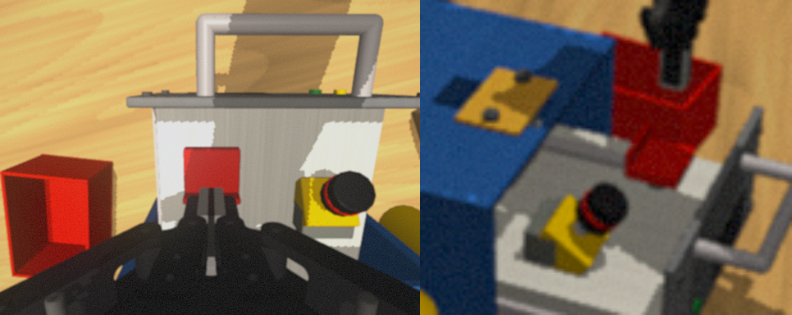

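The knob head is at (350,193) in the left crop, which matches the "in" prediction. The shut fingertips stand over the red tread, at (212,175). I'll descend to it.

>>> arm_command(steps=[0,0.1,0,0.5,0,0,0,0,0.7,0,0,0,0,0.7,0,0,0,0,0.4,0,0,0,0,0.1,0,0,0,0,0,0])

```text
time: 17.88
eef_pos: [0.5642, -0.1555, 0.0851]
tcp_rot: [0.12, 0.993, 0.0, -0.001]
contact_force: [0.5, 0.8, 0.1]
opening: -0.004
finger_force: 0.0
```

>>> arm_command(steps=[0,0,0,0.12,0,0,0,0,0.12,0,0,0,0,0,0])

```text
time: 18.13
eef_pos: [0.5653, -0.1564, 0.0809]
tcp_rot: [0.12, 0.993, -0.0, 0.0]
contact_force: [1.1, -0.4, 0.1]
opening: 0.002
finger_force: 0.0
```

>>> arm_command(steps=[0,0,0,0.1,0,0,0,0,0.1,0,0,0,0,0,0])

```text
time: 18.38
eef_pos: [0.5654, -0.1566, 0.0759]
tcp_rot: [0.12, 0.993, -0.0, 0.001]
contact_force: [-0.4, -0.0, 3.2]
opening: -0.001
finger_force: 1.3
```

>>> arm_command(steps=[0,0,0,0.12,0,0,0,0,0.12,0,0,0,0,0,0])

```text
time: 18.63
eef_pos: [0.5655, -0.1567, 0.0701]
tcp_rot: [0.12, 0.993, -0.0, 0.001]
contact_force: [-0.4, 0.0, 5.3]
opening: 0.007
finger_force: 2.8
```

>>> arm_command(steps=[0,0,0,0.1,0,0,0,0,0.06,0,0,0,0,0,0])

```text
time: 18.88
eef_pos: [0.5655, -0.1567, 0.0666]
tcp_rot: [0.12, 0.993, -0.0, 0.001]
contact_force: [-2.3, 0.6, 7.1]
opening: -0.002
finger_force: 3.7
```

>>> arm_command(steps=[0,-0.15,0,0.02,0,0,-0.15,0,0,0,0,-0.15,0,0,0,0,-0.15,0,0,0,0,-0.15,0,0,0])

```text
time: 19.3
eef_pos: [0.5829, -0.161, 0.0661]
tcp_rot: [0.12, 0.993, -0.0, -0.001]
contact_force: [-4.9, 0.5, 9.7]
opening: 0.001
finger_force: 3.9
```

>>> arm_command(steps=[0,-0.15,0,0,0,0,-0.15,0,0,0,0,-0.15,0,0,0,0,0,0,0,0])

```text
time: 19.63
eef_pos: [0.5951, -0.164, 0.0665]
tcp_rot: [0.12, 0.993, -0.0, 0.001]
contact_force: [-1.7, 1.2, 7.6]
opening: -0.002
finger_force: 3.7
```

The tray is moving freely, past the lock. I'll lift off and go round in front of the handle bar.

>>> arm_command(steps=[0,0.1,0,-0.5,0,0,0,0,-0.8,0,0,0,0,-0.8,0,0,0,0,-0.8,0,0,0.8,0.3,0,0,0,0.8,0.3,0,0,0,0.8,0.3,0,0,0,0.8,0.3,0,0])

```text
time: 20.3
eef_pos: [0.5197, -0.114, 0.1373]
tcp_rot: [0.12, 0.993, 0.0, -0.001]
contact_force: [0.6, 0.4, -0.1]
opening: -0.001
finger_force: 0.0
```

>>> arm_command(steps=[0,0.8,0.3,0,0,0,0.8,0.3,0,0,0,0.8,0.3,0,0,0,0.5,0.1,0,0,0,0,0,0,0])

```text
time: 20.72
eef_pos: [0.4541, -0.0716, 0.1367]
tcp_rot: [0.12, 0.993, 0.0, -0.001]
contact_force: [1.0, -0.4, -1.0]
opening: -0.0
finger_force: 0.0
```

```bash
python3 - <<'E'
from h import *
s=ctrl.get_state();print(s['eef_pos'],rk(s['eef_pos']))
m=ctrl.camera_model("wrist");a=ctrl.read_camera("wrist");t=ctrl.read_camera("scene")
g=cv2.cvtColor(a,cv2.COLOR_RGB2HSV)
red=((g[...,0]<6)|(g[...,0]>174))&(g[...,1]>150)&(g[...,2]>60)
for c in cv2.findContours(red.astype(np.uint8),0,2)[0]:
  if cv2.contourArea(c)>150:
    x,y,w,hh=cv2.boundingRect(c);print((x,y,w,hh),[rk(p) for p in cast("wrist",[(x,y),(x+w,y+hh)],.105,m)])
# bar: low-saturation pixels along columns near ry=0.03
for ry in(.02,.035):
  xs=np.arange(-.235,-.02,.004);q=proj("wrist",[W(x,ry,.115) for x in xs])
  print([(round(x*1000),int(g[int(v),int(u),1])) for x,(u,v) in zip(xs,q) if 0<=u<512 and 0<=v<384])
E
```

```text
[ 0.45413694 -0.071621    0.13673403] (np.float64(-0.2079), np.float64(0.0023), 0.1367)
(0, 303, 92, 52) [(np.float64(-0.1318), np.float64(-0.1902), 0.105), (np.float64(-0.0845), np.float64(-0.1276), 0.105)]
[(-235, 141), (-231, 138), (-227, 143), (-223, 139), (-219, 136), (-215, 131), (-211, 136), (-207, 130), (-203, 142), (-199, 136), (-195, 135), (-191, 139), (-187, 133), (-183, 112), (-179, 61), (-175, 57), (-171, 135), (-167, 153), (-163, 60), (-159, 65), (-155, 17), (-151, 80), (-147, 100), (-143, 58), (-139, 36), (-135, 40), (-131, 70), (-127, 64), (-123, 54), (-119, 27), (-115, 38), (-111, 66), (-107, 67), (-103, 53), (-99, 32), (-95, 8), (-91, 132), (-87, 40), (-83, 46), (-79, 23), (-75, 32), (-71, 32), (-67, 49), (-63, 100)]
[(-235, 130), (-231, 138), (-227, 137), (-223, 139), (-219, 143), (-215, 139), (-211, 137), (-207, 136), (-203, 132), (-199, 141), (-195, 139), (-191, 139), (-187, 135), (-183, 134), (-179, 138), (-175, 134), (-171, 130), (-167, 136), (-163, 132), (-159, 25), (-155, 10), (-151, 41), (-147, 49), (-143, 40), (-139, 24), (-135, 38), (-131, 9), (-127, 30), (-123, 43), (-119, 29), (-115, 88), (-111, 67), (-107, 11), (-103, 70), (-99, 92), (-95, 32), (-91, 96), (-87, 49), (-83, 153), (-79, 33), (-75, 102), (-71, 142), (-67, 166), (-63, 81)]
```

>>> arm_command(steps=[0,0,0,0.5,0,0,0,0,0.7,0,0,0,0,0.7,0,0,0,0,0.5,0,0,0,0,0.2,0,0,0,0,0,0])

```text
time: 21.32
eef_pos: [0.4563, -0.0732, 0.0712]
tcp_rot: [0.12, 0.993, 0.0, -0.001]
contact_force: [-0.7, -0.2, -0.2]
opening: 0.003
finger_force: 0.0
```

>>> arm_command(steps=[0,-0.15,0,0,0,0,-0.2,0,0,0,0,-0.2,0,0,0,0,-0.2,0,0,0,0,-0.2,0,0,0,0,-0.2,0,0,0,0,-0.2,0,0,0,0,-0.2,0,0,0])

```text
time: 21.98
eef_pos: [0.4939, -0.0823, 0.0726]
tcp_rot: [0.12, 0.993, 0.0, -0.001]
contact_force: [-4.8, 0.9, 4.0]
opening: 0.004
finger_force: 2.2
```

>>> arm_command(steps=[0,-0.2,0,0,0,0,-0.2,0,0,0,0,-0.2,0,0,0,0,-0.2,0,0,0,0,-0.2,0,0,0,0,-0.2,0,0,0,0,-0.2,0,0,0,0,-0.2,0,0,0])

```text
time: 22.65
eef_pos: [0.5336, -0.0922, 0.0726]
tcp_rot: [0.12, 0.993, -0.0, -0.0]
contact_force: [-4.6, -0.4, 4.0]
opening: -0.004
finger_force: 2.1
```

>>> arm_command(steps=[0,-0.2,0,0,0,0,-0.2,0,0,0,0,-0.2,0,0,0,0,-0.2,0,0,0,0,-0.2,0,0,0,0,-0.2,0,0,0,0,-0.15,0,0,0,0,-0.1,0,0,0])

```text
time: 23.32
eef_pos: [0.569, -0.1008, 0.0725]
tcp_rot: [0.12, 0.993, -0.0, 0.0]
contact_force: [-4.8, -0.8, 2.7]
opening: 0.002
finger_force: 1.9
```

>>> arm_command(steps=[0,-0.07,0,0,0,0,-0.07,0,0,0,0,-0.07,0,0,0,0,-0.07,0,0,0,0,0,0,0,0])

```text
time: 23.73
eef_pos: [0.5756, -0.1023, 0.0725]
tcp_rot: [0.12, 0.993, 0.0, 0.001]
contact_force: [-1.7, -0.6, 0.4]
opening: -0.001
finger_force: 0.8
```

>>> arm_command(steps=[0,-0.07,0,0,0,0,-0.07,0,0,0,0,-0.07,0,0,0,0,0,0,0,0])

```text
time: 24.07
eef_pos: [0.5807, -0.1035, 0.0724]
tcp_rot: [0.12, 0.993, 0.0, 0.0]
contact_force: [-1.6, -0.4, -0.1]
opening: 0.004
finger_force: 0.9
```

>>> arm_command(steps=[0,-0.07,0,0,0,0,-0.07,0,0,0,0,-0.07,0,0,0,0,0,0,0,0])

```text
time: 24.4
eef_pos: [0.5859, -0.1048, 0.0724]
tcp_rot: [0.12, 0.993, 0.0, 0.0]
contact_force: [-2.9, -0.2, -0.6]
opening: -0.002
finger_force: 0.9
```

>>> arm_command(steps=[0,-0.07,0,0,0,0,-0.07,0,0,0,0,0,0,0,0])

```text
time: 24.65
eef_pos: [0.589, -0.1055, 0.0724]
tcp_rot: [0.12, 0.993, 0.0, 0.0]
contact_force: [-3.1, -0.1, 0.8]
opening: -0.0
finger_force: 1.6
```

>>> arm_command(steps=[0,-0.07,0,0,0,0,-0.07,0,0,0,0,0,0,0,0])

```text
time: 24.9
eef_pos: [0.5888, -0.1055, 0.0724]
tcp_rot: [0.12, 0.993, 0.001, -0.005]
contact_force: [-12.9, 2.4, 7.4]
opening: -0.005
finger_force: 6.8
```

The tray met its home stop (13 N, no further motion). One more light press, then I back away and verify.

>>> arm_command(steps=[0,-0.05,0,0,0,0,0,0,0,0,0,0.3,0,0,0,0,0.8,0,0,0,0,0.8,0,0,0,0,0,0,-0.8,0,0,0,0,-0.8,0,0,0,0,-0.8,0])

```text
time: 25.57
eef_pos: [0.5482, -0.0952, 0.1336]
tcp_rot: [0.12, 0.993, 0.0, 0.002]
contact_force: [-0.0, -0.0, -0.8]
opening: 0.001
finger_force: 0.0
```

>>> arm_command(steps=[0,0.5,0.9,-0.5,0,0,0.5,0.9,0,0,0,0.5,0.9,0,0,0,0,0.9,0,0,0,0,0.9,0,0,0,0,0.9,0,0,0,0,0.9,0,0,0,0,0,0,0])

```text
time: 26.23
eef_pos: [0.5504, 0.0699, 0.146]
tcp_rot: [0.119, 0.993, 0.001, 0.003]
contact_force: [-0.1, -0.4, 0.4]
opening: 0.001
finger_force: 0.0
```

```bash
python3 - <<'E'
from h import *
s=ctrl.get_state();print(s['time'],rk(s['eef_pos']),s['contact_force'])
t=ctrl.read_camera("top");g=cv2.cvtColor(t,cv2.COLOR_RGB2HSV);t0=cv2.cvtColor(np.load('pics/top0.npy'),cv2.COLOR_RGB2HSV)
xs=np.arange(-.08,-.03,.002)
for ry in(-.03,-.015,0):
  q=proj("top",[W(x,ry,.115) for x in xs]).astype(int)
  for im in(t0,g):
    v=np.array([im[b,a,1] for a,b in q]).astype(int);print(ry,(xs[v<90]*1000).round().tolist())
b0=np.load('pics/top0.npy')
for n,p in(("bottle",(.737,.062,.10)),("block",(.635,.128,.06)),("crate",(.6,-.358,.04))):
  c=proj("top",p)[0].astype(int);w=np.s_[c[1]-35:c[1]+35,c[0]-35:c[0]+35]
  print(n,np.abs(t[w].astype(int)-b0[w]).mean().round(1),cv2.phaseCorrelate(cv2.cvtColor(b0[w],7).astype(float),cv2.cvtColor(t[w],7).astype(float)))
E
```

```text
26.2333 (np.float64(-0.1482), np.float64(0.1627), 0.146) [-0.14546839 -0.40821808  0.39900506]
-0.03 [-68.0, -66.0, -64.0, -62.0, -60.0, -58.0, -56.0]
-0.03 [-58.0, -56.0, -54.0, -52.0, -50.0, -48.0, -46.0, -44.0]
-0.015 [-68.0, -66.0, -64.0, -62.0, -60.0, -58.0, -56.0]
-0.015 [-58.0, -56.0, -54.0, -52.0, -50.0, -48.0, -46.0, -44.0]
0 [-66.0, -64.0, -62.0, -60.0, -58.0, -56.0]
0 [-58.0, -56.0, -54.0, -52.0, -50.0, -48.0, -46.0, -44.0]
bottle 17.4 ((-0.02623842349919414, -0.107403734031287), 0.7741615242145186)
block 44.5 ((-1.374786984675076, 0.511915623490502), 0.16112513658598002)
crate 12.0 ((0.05733313328556022, -0.01643122327401869), 0.9528605615755106)
```

The bar is now centred at −51 mm, so the tray is home. The bottle and crate haven't moved. The arm hides the block in this view, but nothing came near it. I'm handing in.

```bash
python3 -c "
from plant import ctrl
print(ctrl.sign_off())"
```

```text
the job is handed in; nothing more can be done
None
```

I handed the job in at about 26 s: the tray was pulled out to its lock, the knob pulled to its click and pushed back in, and the tray released and slid gently home. The bottle and crate haven't moved; the arm hid the block in the last picture, but nothing came near it.

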